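# Fit the keyed crank on the spin-painting box

### The arm

A 6-joint arm with a two-finger parallel gripper is mounted at the origin on the work surface. World frame = base frame: x ahead of the robot, y to its left, z up, the work surface at z = 0. Lengths are in mm, angles in rad, forces in N, time in s.
With the tool pointing down it reaches from about 300 to 850 mm from the base axis. Payload 4.2 kg.
Tool frame: the origin (TCP) lies on the centre line of the jaws, within the pads' length; the fingertips stand 25 mm ahead of it and the grasp point (between the pads) lies 6 mm ahead of it (tips_ahead is the distance from the TCP to the fingertips, in mm); z points along the fingers, y is the line along which they close (so a half turn about z gives the same grasp; the last joint's range is limited). The gripper opens to 91 mm and grips with 3 to 60 N. Pads are 32 mm wide; open, the fingers measure 118 mm over their backs; the gripper's body (76 mm by 178 mm) begins 60 mm behind the grasp point.
Start: joints at [-1.358, 0.32, 1.565, -0, 1.257, -0.02], TCP at [132.656, -559.502, 238.976] pointing down, gripper open.
Joint ranges: [-3.11, 3.11], [-0.84, 2.01], [0.21, 2.61], [-1.34, 4.49], [0.05, 2.63], [-2.56, 2.56]. Speed limits (rad/s): [2.57, 2.57, 3.14, 3.14, 3.14, 3.14].

### API

Orientations are given as a rotation vector (axis times angle).
In Python, from cell import observe, capture, job_done, tips_ahead gives the robot as it stands.
- The arm moves only by the tool servo_tool, never from a script. Its argument "steps" is a list of rows, each an object with "dp": the shift along the world's x, y, z in units of 300 mm (1.0 is 300 mm), a list of three; "rotation": the turn, a rotation vector about the world's x, y, z in units of 0.5 rad (1.0 is 0.5 rad), a list of three. In form: [{"dp": [dx, dy, dz], "rotation": [rx, ry, rz]}, ...]. A call has 1 to 12 rows; each row is the pose to reach, as a shift and turn from the pose commanded when the call began; what a row does not reach only later rows make up. A row lasts 1/8 s, in which the tool goes at most 62.5 mm and 10.7 degrees, less where a joint would pass 70% of its speed; a pose out of reach is approached as far as the arm can. A call with a number of a shift or a turn outside -1 to 1 is refused whole. A call with a gripper value outside its range is refused whole. "grip" is the closure, from -1 (fully open) to 1 (shut), set as the call begins (left out, the last holds). The fingers move at their own pace and stop on an object; "force" is the grip in N (left out, the last holds). Time passes only in rows, so rows that repeat a pose let the fingers close. It gives the time, the measured TCP pose, the force, the opening and the grip force at its end, in the units of the state.
- observe(): the state, without advancing time (a new reading comes with each control period).
- capture(name): name is "side" or "top" or "wrist"; returns a dict with "image" (420x560x3 uint8, red, green, blue), "range_z" (420x560 float32, mm along the optical axis (not along the pixel's ray), 0 where there is no reading), "K" (3x3 intrinsics, pixels), "extrinsics" (4x4, takes a point from world to camera coordinates). Camera axes: x right, y up, looking along -z (the intrinsics and any distortion apply to the point x, -y, -z); pixel columns grow to the right and rows downward; lengths in mm; the calibration is good to about 2 mm. A picture is of the moment at which its call begins.
- job_done(): hands the job in; it is judged then, once.
The state is a dict: "time_s": time; "joints": joint angles; "dq": joint speeds; "joint_torque": joint torques, N m; "tool_pos": TCP position; "ee_rot": TCP orientation; "ft_force": force on the tool from outside, world axes, zero at the start; "moment": the same for the moment, N m; "grip_width": opening from 0.0 (shut) to 1.0 (fully open); "grasp_force": force on a finger pad.
Only numpy, scipy, OpenCV 4.12 (cv2) and the standard library are available. Lean on these libraries where they do the work, as an engineer would, in place of code of your own. Each camera call takes 0.05 s, during which the arm holds its last target. There are 200 camera calls.

### The job

Fit the teal crank, the one whose bore has a keyway, onto the upright shaft of the white spin-painting box: turn it so that its keyway matches the brass key and lower it until its hub sits fully home and flat on the shaft's collar, then let go. Leave the orange spare crank and the white paper cup where they are.

Things in the scene. Friction and masses are not known exactly. Their poses are not given: they have to be found in the camera images.
- crank_mid (a point): Teal crank, loose, 0.2-0.4 kg, flat on the table. Point: on the bore's axis, half-way up the hub (18 mm above its underside). Hub: block 50 mm wide in y (flat sides, grip there), x -25 to +32, 36 high. Upright through-bore 30 mm across; keyway slot 16 mm wide from it towards +x, to x = 26. Arm 20 wide, 16 high towards -x, ending in a black knob at x = -92, 58 mm high over the underside. z up.
- spindle_seat (a point): Fixed shaft on the white box (top 50 mm over the table). Point: centre of the top of its dark 54 mm collar, where the hub's underside must rest, 70 mm over the table. z up. Shaft 44 mm tall from here, 22 mm thick, upper half tapering to 10. Brass key: rib 8 wide, out to 20 mm from the axis towards +x, 34 tall. The crank fits only with its x along this x, loosely (4 mm, 11 degrees each way).
- spare_mid (a point): Orange spare crank, loose, same outside shape and frame as the teal one but with a plain 30 mm bore and no keyway, so it does not fit. Point: on the bore's axis, half-way up the hub (18 mm above its underside). Not to be moved.
- cup_mid (a point): Empty white paper cup, loose, 74 mm across the rim, 85 mm high, standing on the table beyond the box. Point on its axis half-way up. Not to be moved.
There are look-alikes about, which are no part of the job. What is meant by the part that bears crank_mid is not green, and is the larger of those in its own colour.

How it is judged:
By the outcome, as a careful person would: the job done as asked, in the order asked, and still so for the second after the job is handed in, with the robot touching nothing.
It also fails if it takes over 42 s, if anything falls off the work surface, if the arm or the gripper's body presses on something with over 40 N, if the wrist force passes 120 N, or if a joint passes its speed limit or range.

## Working session

There is one attempt and no reset: what is moved stays moved. The work goes in short steps, Python scripts to look and compute and a tool call to move; the robot and the scene stay as the last step left them, time stands still between calls to the robot, and variables do not carry over. Pictures are saved under pics/ and viewed, at most 10 in all, crops included, and the job is handed in when it is done.

Besides the shell and the picture viewer there is one more tool, called as a command line: name --argument value ..., lists and objects as JSON in quotes. servo_tool: Moves the arm, as the interface text tells. Shifts and turns lie within -1 to 1; 1 stands for 300 mm of shift or 0.5 rad of turn. Its arguments: {"type":"object","properties":{"steps":{"type":"array"},"grip":{"type":"number"},"force":{"type":"number"}},"required":["steps"]}

```bash
mkdir -p pics
cat > h.py <<'E'
import numpy as np, cv2, pickle
from cell import observe, capture, job_done
def world(c):
    K=c["K"];E=c["extrinsics"];z=c["range_z"];v,u=np.mgrid[:z.shape[0],:z.shape[1]]
    p=np.stack([(u-K[0,2])/K[0,0]*z,-(v-K[1,2])/K[1,1]*z,-z],-1)
    return (p-E[:3,3])@E[:3,:3]
def ray(c,u,v,h):
    K=c["K"];E=c["extrinsics"];d=np.array([(u-K[0,2])/K[0,0],-(v-K[1,2])/K[1,1],-1.])@E[:3,:3]
    o=-E[:3,:3].T@E[:3,3];return o+d*(h-o[2])/d[2]
def save(c,n): cv2.imwrite(n,c["image"][:,:,::-1])
E
python3 - <<'E'
from h import *
for n in("top","side"):
    c=capture(n);pickle.dump(c,open(n+".pkl","wb"));save(c,f"pics/{n}1.png")
    print(n,c["K"].tolist(),(-c["extrinsics"][:3,:3].T@c["extrinsics"][:3,3]).round())
print(observe())
E
```

```text
top [[432.88053151621, 0.0, 283.9385596591512], [0.0, 432.88053151621, 208.80510885890692], [0.0, 0.0, 1.0]] [469.  44. 996.]
side [[421.9001001686671, 0.0, 281.36862383065125], [0.0, 421.9001001686671, 206.6060293591557], [0.0, 0.0, 1.0]] [425. 702. 729.]
{'time_s': 0.1, 'joints': array([-1.35799815e+00,  3.20188334e-01,  1.56553265e+00,  1.73512019e-05,
        1.25742222e+00, -2.00074663e-02]), 'dq': array([ 0.00055673, -0.00059897, -0.00426766,  0.00096582, -0.00034506,
       -0.0003897 ]), 'joint_torque': array([ 8.87789247e-04, -4.13333237e+01, -2.32508987e+01,  7.29609746e-02,
        4.21805901e-02, -3.81834639e-05]), 'tool_pos': array([ 132.57143603, -559.0831141 ,  238.23657087]), 'ee_rot': array([-3.11879947e+00, -3.64677193e-01,  2.08513939e-04]), 'ft_force': array([-0.79045048, -0.65071373, -0.54633057]), 'moment': array([-0.02821998, -0.03851987,  0.02126629]), 'grasp_force': 0.0, 'grip_width': 1.0024801042217522}
```

View pics/top1.png

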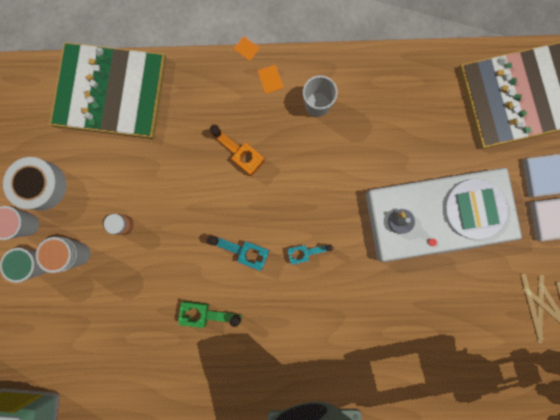

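View pics/side1.png

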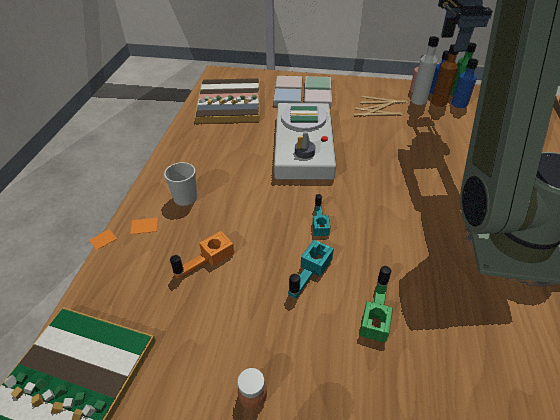

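The top view shows the large teal crank's hub at about (253,255) with its knob at (211,239). The small teal look-alike is at (300,254), and the box shaft is at about (402,219). Next I'll measure and take a crop.

Run:
```python
from h import *
for n,win,sw in(("top",(200,230,275,275),(370,190,430,245)),("side",(280,235,340,300),(285,125,325,165))):
    c=pickle.load(open(n+".pkl","rb"));W=world(c);hsv=cv2.cvtColor(c["image"],cv2.COLOR_RGB2HSV)
    m=np.zeros(W.shape[:2],bool);m[win[1]:win[3],win[0]:win[2]]=1
    t=m&(hsv[...,0]>82)&(hsv[...,0]<105)&(hsv[...,1]>110)
    hub=t&(W[...,2]>30)&(W[...,2]<42)
    P=W[hub];print(n,"hub",len(P),P.mean(0).round(1),cv2.minAreaRect(P[:,:2].astype(np.float32)))
    k=m&(W[...,2]>50)&(W[...,2]<66);print("knob",k.sum(),W[k].mean(0).round(1))
    s=np.zeros_like(m);s[sw[1]:sw[3],sw[0]:sw[2]]=1
    for a,b in((45,55),(64,76),(80,100),(100,108),(108,125)):
        q=s&(W[...,2]>a)&(W[...,2]<b);print(a,b,q.sum(),W[q].mean(0).round(1),cv2.minAreaRect(W[q][:,:2].astype(np.float32)) if q.sum()>3 else "")
    im=c["image"][:,:,::-1]
    x,y,X,Y=win;A=cv2.resize(im[y-5:Y+5,x-5:X+5],(390,390*(Y-y+10)//(X-x+10)),interpolation=3)
    x,y,X,Y=sw;B=cv2.resize(im[y:Y,x:X],(390,390*(Y-y)//(X-x)),interpolation=3)
    o=np.zeros((440,800,3),np.uint8);A=A[:440];o[:len(A),:390]=A;B=B[:440];o[:len(B),400:790]=B;cv2.imwrite(f"pics/{n}crop.png",o)
```

```text
top hub 334 [446.4 127.7  36.6] ((446.6848449707031, 127.46516418457031), (56.77424240112305, 46.45055389404297), 67.43522644042969)
knob 81 [483.1 215.1  58.3]
45 55 2548 [ 526.  -199.7   50.6] ((522.692626953125, -197.67523193359375), (129.6868133544922, 118.41664123535156), 88.56210327148438)
64 76 383 [ 511.7 -193.8   70.7] ((513.2705688476562, -195.01580810546875), (53.04662322998047, 53.77705764770508), 15.116239547729492)
80 100 48 [ 514.4 -188.    92.6] ((516.5162963867188, -190.97268676757812), (28.611196517944336, 13.578648567199707), 8.756685256958008)
100 108 45 [ 519.2 -190.4  103.5] ((518.6312255859375, -192.30284118652344), (27.86898422241211, 13.626874923706055), 17.388879776000977)
108 125 33 [ 513.1 -194.3  113.4] ((513.387451171875, -194.01242065429688), (10.111950874328613, 10.673184394836426), 81.10204315185547)
side hub 395 [447.2 131.5  35.6] ((461.58441162109375, 161.9053955078125), (134.4685821533203, 50.30524444580078), 67.37132263183594)
knob 100 [482.5 217.1  56.9]
45 55 1117 [ 517.9 -227.5   50.3] ((515.6421508789062, -237.43370056152344), (112.01510620117188, 184.07127380371094), 8.908374786376953)
64 76 177 [ 511.7 -191.2   69.7] ((519.4254150390625, -236.3971710205078), (50.083946228027344, 136.49508666992188), 7.599854946136475)
80 100 78 [ 516.5 -188.7   90. ] ((515.87890625, -188.6087646484375), (29.320093154907227, 11.120877265930176), 15.07763957977295)
100 108 32 [ 517.8 -190.5  103.4] ((517.7725830078125, -190.59991455078125), (26.105758666992188, 7.677387237548828), 17.051498413085938)
108 125 20 [ 513.4 -194.3  112.8] ((514.2070922851562, -195.09365844726562), (10.580032348632812, 10.208316802978516), 42.92466354370117)
```

View pics/topcrop.png

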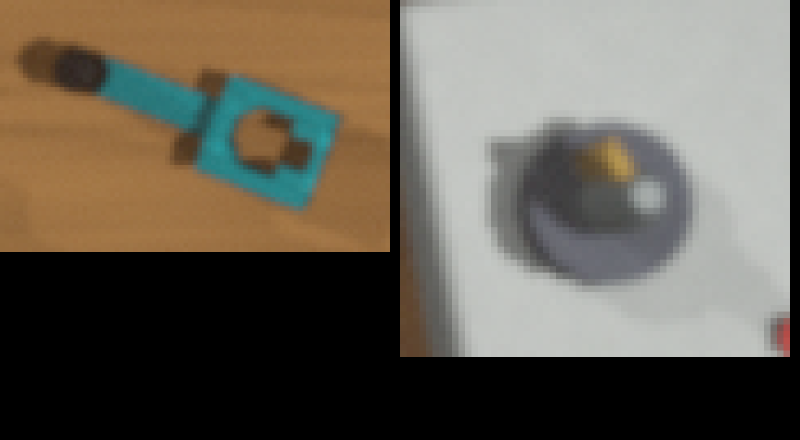

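The hub has its centre near (446.7,127.7) and yaw of about −112.5°, and the knob distance of 95 mm agrees. That puts the bore near (448,131). The shaft is at about (513,−194.5), with the key angle at roughly +16°. I'm moving over the crank and will refine the key angle on the way.

servo_tool --steps '[{"dp": [0.06,0.13,0],"rotation": [0,0,0.1]},{"dp": [0.13,0.29,0],"rotation": [0,0,0.24]},{"dp": [0.2,0.44,0],"rotation": [0,0,0.38]},{"dp": [0.27,0.6,0],"rotation": [0,0,0.5]},{"dp": [0.33,0.72,0],"rotation": [0,0,0.6]},{"dp": [0.35,0.77,0],"rotation": [0,0,0.63]}]' --grip -1

```text
time_s: 0.85
tool_pos: [237.9, -326.8, 238.8]
ee_rot: [-3.023, -0.853, 0.0]
ft_force: [-0.8, -0.8, -0.3]
grip_width: 1.002
grasp_force: 0.0
```

Run:
```python
from h import *
c=capture("wrist");save(c,"pics/w1.png");
W=world(c);print(observe()["tool_pos"],observe()["joints"])
for n,sw in(("top",(370,190,430,245)),("side",(285,125,325,165))):
    c=pickle.load(open(n+".pkl","rb"));W=world(c);hsv=cv2.cvtColor(c["image"],cv2.COLOR_RGB2HSV)
    s=np.zeros(W.shape[:2],bool);s[sw[1]:sw[3],sw[0]:sw[2]]=1
    b=s&(hsv[...,0]>12)&(hsv[...,0]<30)&(hsv[...,1]>90)&(W[...,2]>72)
    print(n,b.sum(),W[b].mean(0).round(1)); t=b&(W[...,2]>100); print(t.sum(),W[t].mean(0).round(1))
    d=W[t].mean(0)[:2]-np.array([513.2,-194.3]);print(np.degrees(np.arctan2(d[1],d[0])),np.hypot(*d))
```

```text
[ 238.08525329 -326.09168273  238.86699122] [-9.69256290e-01  4.70849617e-02  1.91389519e+00  8.81919389e-04
  1.18170957e+00  5.10716209e-02]
top 34 [ 524.4 -188.4  100.1]
24 [ 524.4 -189.   103.5]
25.176763229329406 12.37223620861325
side 51 [ 526.  -187.8   90.2]
12 [ 524.9 -189.   102.9]
24.41237326138697 12.821502260867177
```

View pics/w1.png

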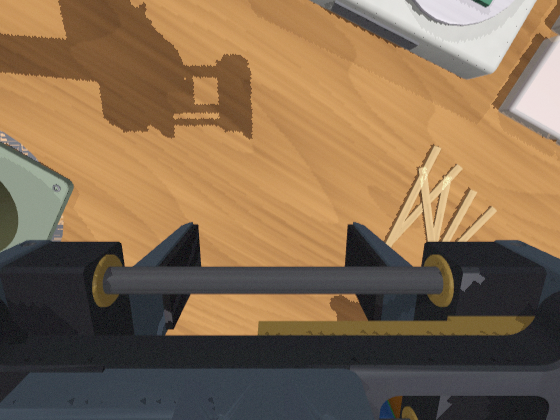

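The wrist view looks along tool +x, and the box is just entering at the top edge. A small detour will show the shaft from near.

servo_tool --steps '[{"dp": [0.1,0.06,0],"rotation": [0,0,0]},{"dp": [0.25,0.13,0],"rotation": [0,0,0]},{"dp": [0.35,0.18,0],"rotation": [0,0,0]},{"dp": [0.37,0.19,0],"rotation": [0,0,0]},{"dp": [0.37,0.19,0],"rotation": [0,0,0]}]'

```text
time_s: 1.52
tool_pos: [348.3, -272.2, 238.7]
ee_rot: [-3.024, -0.85, 0.002]
ft_force: [-0.4, 0.7, 0.2]
grip_width: 1.001
grasp_force: 0.0
```

Run:
```python
from h import *
c=capture("wrist");save(c,"pics/w2.png");pickle.dump(c,open("w2.pkl","wb"))
W=world(c);hsv=cv2.cvtColor(c["image"],cv2.COLOR_RGB2HSV)
near=np.hypot(W[...,0]-513,W[...,1]+194)<30
b=near&(hsv[...,0]>12)&(hsv[...,0]<30)&(hsv[...,1]>90)&(W[...,2]>75)
print(b.sum(),W[b].mean(0))
col=near&(abs(W[...,2]-70)<4)&~b; print("collar",col.sum(),cv2.minEnclosingCircle(W[col][:,:2].astype(np.float32)))
t=near&(W[...,2]>111);print("tip",t.sum(),W[t].mean(0) )
t=b&(W[...,2]>102);print("keytop",t.sum(),W[t].mean(0),cv2.minAreaRect(W[t][:,:2].astype(np.float32)))
print(np.argwhere(b).mean(0))
```

```text
0 [nan nan nan]
collar 1618 ((511.4023132324219, -196.73692321777344), 27.015275955200195)
tip 0 [nan nan nan]
keytop 0 [nan nan nan] ((0.0, 0.0), (0.0, 0.0), 0.0)
[nan nan]<stdin>:6: RuntimeWarning: Mean of empty slice.
  ret = um.true_divide(
<stdin>:8: RuntimeWarning: Mean of empty slice.
<stdin>:9: RuntimeWarning: Mean of empty slice.
<stdin>:10: RuntimeWarning: Mean of empty slice.
```

View pics/w2.png

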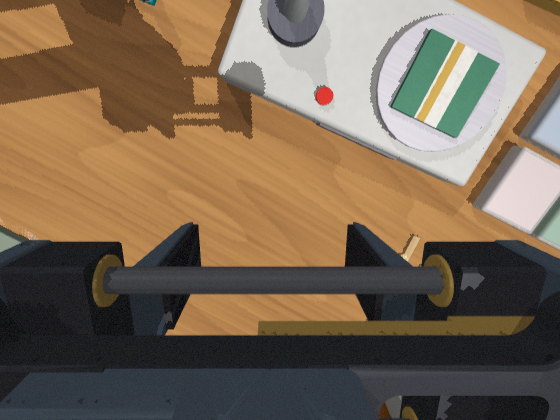

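The collar is at (295,20), at the top edge, and the shaft is cut off. I'll go about 70 mm further.

servo_tool --steps '[{"dp": [0.12,0.08,0],"rotation": [0,0,0]},{"dp": [0.2,0.13,0],"rotation": [0,0,0]},{"dp": [0.21,0.14,0],"rotation": [0,0,0]},{"dp": [0.21,0.14,0],"rotation": [0,0,0]}]'

```text
time_s: 2.08
tool_pos: [410.6, -230.1, 238.9]
ee_rot: [3.025, 0.849, -0.002]
ft_force: [-0.4, -0.4, -0.6]
grip_width: 1.0
grasp_force: 0.0
```

Run:
```python
from h import *
c=capture("wrist");save(c,"pics/w3.png");pickle.dump(c,open("w3.pkl","wb"))
W=world(c);hsv=cv2.cvtColor(c["image"],cv2.COLOR_RGB2HSV)
near=np.hypot(W[...,0]-513,W[...,1]+194)<30
b=near&(hsv[...,0]>10)&(hsv[...,0]<32)&(hsv[...,1]>90)&(W[...,2]>75)
print(b.sum(),W[b].mean(0))
col=near&(abs(W[...,2]-70)<4)&~b; C=cv2.minEnclosingCircle(W[col][:,:2].astype(np.float32));print("collar",col.sum(),C)
t=near&(W[...,2]>111);print("tip",t.sum(),W[t].mean(0) )
t=b&(W[...,2]>101);print("keytop",t.sum(),W[t].mean(0),cv2.minAreaRect(W[t][:,:2].astype(np.float32)))
d=W[t].mean(0)[:2]-C[0];print(np.degrees(np.arctan2(d[1],d[0])),np.argwhere(b).mean(0))
y,x=np.argwhere(near&(W[...,2]>60)).mean(0).astype(int);y=max(y-60,0)
cv2.imwrite("pics/w3c.png",cv2.resize(c["image"][y:y+120,x-60:x+60,::-1],(480,480),interpolation=3))
```

```text
150 [ 523.68421999 -189.37766328  101.57671422]
collar 1775 ((511.8802490234375, -196.38702392578125), 27.020811080932617)
tip 148 [ 511.46316982 -196.35369516  113.98759048]
keytop 117 [ 523.26352992 -190.15447411  103.78753348] ((523.7694091796875, -189.6914520263672), (11.842479705810547, 7.295623302459717), 33.32090759277344)
28.70149311929191 [ 75.20666667 300.55333333]
```

View pics/w3c.png

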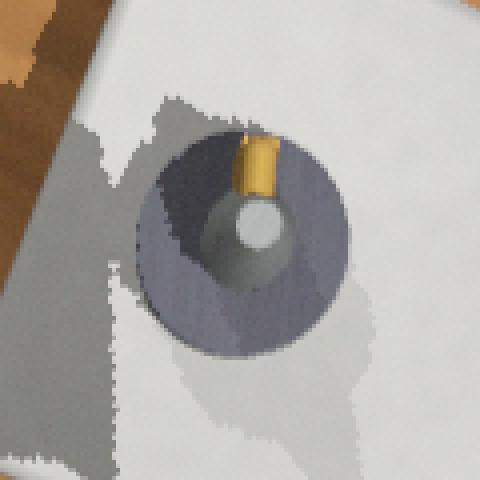

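The key points almost straight up in the image, at about 28.5° in world. The collar is at about (512,−196) by the wrist camera, within 2 mm of the top view. Next I'll take a vantage point before the crank.

servo_tool --steps '[{"dp": [-0.005,0.13,0],"rotation": [0,0,0.15]},{"dp": [-0.01,0.31,0],"rotation": [0,0,0.35]},{"dp": [-0.02,0.5,0],"rotation": [0,0,0.55]},{"dp": [-0.03,0.68,0],"rotation": [0,0,0.7]},{"dp": [-0.03,0.8,0],"rotation": [0,0,0.8]},{"dp": [-0.03,0.83,0],"rotation": [0,0,0.8]},{"dp": [-0.03,0.83,0],"rotation": [0,0,0.8]}]'

```text
time_s: 3.0
tool_pos: [402.5, 18.8, 239.0]
ee_rot: [2.795, 1.433, -0.0]
ft_force: [0.5, -0.3, -0.5]
grip_width: 1.0
grasp_force: 0.0
```

```bash
cat > crank.py <<'E'
from h import *
c=capture("wrist");save(c,"pics/wk.png")
W=world(c);hsv=cv2.cvtColor(c["image"],cv2.COLOR_RGB2HSV)
m=(np.hypot(W[...,0]-448,W[...,1]-131)<45)&(hsv[...,0]>80)&(hsv[...,0]<107)&(hsv[...,1]>100)&(W[...,2]>32)&(W[...,2]<41)
P=W[m];R=cv2.minAreaRect(P[:,:2].astype(np.float32));print("hub",len(P),P[:,2].mean(),R)
k=(np.hypot(W[...,0]-483,W[...,1]-216)<30)&(W[...,2]>52)&(W[...,2]<64);print("knob",k.sum(),W[k].mean(0))
k=W[k].mean(0)[:2];d=np.array(R[0])-k;print(np.degrees(np.arctan2(d[1],d[0])),np.hypot(*d),"bore",k+d*92/np.hypot(*d))
o=observe();print(o["tool_pos"],o["ee_rot"])
E
python3 crank.py
```

```text
hub 1593 36.394867204342404 ((445.0255432128906, 126.77857971191406), (57.237152099609375, 49.173824310302734), 67.39598083496094)
knob 0 [nan nan nan]
nan nan bore [nan nan]
[402.5792797   18.38097589 238.99665538] [ 2.79547989e+00  1.43161266e+00 -5.35707953e-04]crank.py:6: RuntimeWarning: Mean of empty slice.
  k=(np.hypot(W[...,0]-483,W[...,1]-216)<30)&(W[...,2]>52)&(W[...,2]<64);print("knob",k.sum(),W[k].mean(0))
  ret = um.true_divide(
crank.py:7: RuntimeWarning: Mean of empty slice.
  k=W[k].mean(0)[:2];d=np.array(R[0])-k;print(np.degrees(np.arctan2(d[1],d[0])),np.hypot(*d),"bore",k+d*92/np.hypot(*d))
```

The wrist measurement agrees within 2 mm, with yaw at −112.6° and the bore at about (447,130.5). I'll descend and grasp.

servo_tool --steps '[{"dp": [0.05,0.12,-0.05],"rotation": [0,0,0.2]},{"dp": [0.11,0.28,-0.15],"rotation": [0,0,0.4]},{"dp": [0.148,0.37,-0.25],"rotation": [0,0,0.457]},{"dp": [0.148,0.37,-0.37],"rotation": [0,0,0.457]},{"dp": [0.148,0.37,-0.5],"rotation": [0,0,0.457]},{"dp": [0.148,0.37,-0.6],"rotation": [0,0,0.457]},{"dp": [0.148,0.37,-0.67],"rotation": [0,0,0.457]},{"dp": [0.148,0.37,-0.697],"rotation": [0,0,0.457]},{"dp": [0.148,0.37,-0.697],"rotation": [0,0,0.457]}]'

```text
time_s: 4.18
tool_pos: [447.4, 129.7, 29.8]
ee_rot: [2.615, 1.741, -0.001]
ft_force: [0.2, 0.0, -0.3]
grip_width: 0.997
grasp_force: 0.0
```

servo_tool --steps '[{"dp": [0,0,0],"rotation": [0,0,0]},{"dp": [0,0,0],"rotation": [0,0,0]},{"dp": [0,0,0],"rotation": [0,0,0]},{"dp": [0,0,0],"rotation": [0,0,0]},{"dp": [0,0,0],"rotation": [0,0,0]},{"dp": [0,0,0],"rotation": [0,0,0]}]' --grip 1 --force 35

```text
time_s: 4.92
tool_pos: [447.2, 130.6, 30.0]
ee_rot: [2.614, 1.743, 0.001]
ft_force: [-0.8, 0.0, 2.2]
grip_width: 0.545
grasp_force: 35.0
```

The opening is 49.6 mm, so the hub is gripped. Lifting, then carrying while turning 141°.

servo_tool --steps '[{"dp": [0,0,0.06],"rotation": [0,0,0]},{"dp": [0,0,0.2],"rotation": [0,0,0]},{"dp": [0,0,0.34],"rotation": [0,0,0.15]},{"dp": [0,0,0.46],"rotation": [0,0,0.35]},{"dp": [0,0,0.52],"rotation": [0,0,0.6]},{"dp": [0,0,0.533],"rotation": [0,0,0.85]},{"dp": [0,0,0.533],"rotation": [0,0,0.985]}]'

```text
time_s: 5.8
tool_pos: [446.7, 130.4, 189.7]
ee_rot: [-2.107, -2.33, 0.0]
ft_force: [-0.4, -0.2, -1.3]
grip_width: 0.543
grasp_force: 35.0
```

servo_tool --steps '[{"dp": [0.02,-0.08,0],"rotation": [0,0,0.25]},{"dp": [0.03,-0.17,0],"rotation": [0,0,0.5]},{"dp": [0.05,-0.26,0],"rotation": [0,0,0.75]},{"dp": [0.07,-0.36,0],"rotation": [0,0,0.985]}]'

```text
time_s: 6.3
tool_pos: [467.6, 21.7, 189.1]
ee_rot: [-1.472, -2.774, 0.001]
ft_force: [0.2, 0.3, -2.2]
grip_width: 0.547
grasp_force: 35.0
```

servo_tool --steps '[{"dp": [0.02,-0.09,0],"rotation": [0,0,0.25]},{"dp": [0.03,-0.18,0],"rotation": [0,0,0.5]},{"dp": [0.05,-0.27,0],"rotation": [0,0,0.75]},{"dp": [0.07,-0.36,0],"rotation": [0,0,0.985]}]'

```text
time_s: 6.8
tool_pos: [488.6, -86.3, 189.1]
ee_rot: [-0.752, -3.049, -0.0]
ft_force: [0.9, 0.4, -1.5]
grip_width: 0.545
grasp_force: 35.0
```

servo_tool --steps '[{"dp": [0.02,-0.08,0],"rotation": [0,0,0.25]},{"dp": [0.04,-0.16,0],"rotation": [0,0,0.5]},{"dp": [0.06,-0.21,0],"rotation": [0,0,0.75]},{"dp": [0.07,-0.26,0],"rotation": [0,0,0.985]}]'

```text
time_s: 7.3
tool_pos: [509.7, -164.0, 188.9]
ee_rot: [0.013, -3.14, -0.001]
ft_force: [0.0, 0.3, -0.9]
grip_width: 0.548
grasp_force: 35.0
```

servo_tool --steps '[{"dp": [0.0,-0.04,0],"rotation": [0,0,0.25]},{"dp": [0.0,-0.08,0],"rotation": [0,0,0.5]},{"dp": [0.008,-0.1,0],"rotation": [0,0,0.75]},{"dp": [0.008,-0.106,0],"rotation": [0,0,0.9]},{"dp": [0.008,-0.106,0],"rotation": [0,0,0.985]},{"dp": [0.008,-0.106,0],"rotation": [0,0,0.985]},{"dp": [0.008,-0.106,0],"rotation": [0,0,0.985]}]'

```text
time_s: 8.18
tool_pos: [512.2, -195.1, 189.3]
ee_rot: [0.772, -3.044, -0.001]
ft_force: [0.4, -0.7, -3.1]
grip_width: 0.549
grasp_force: 35.0
```

Run:
```python
from h import *
o=observe();print(o["time_s"],o["tool_pos"],o["ee_rot"],o["joints"])
im=[]
for n in("top","side"):
    c=capture(n);pickle.dump(c,open(n+"2.pkl","wb"))
    x,y=(340,150) if n=="top" else (240,60)
    im.append(cv2.resize(c["image"][y:y+120,x:x+120,::-1],(400,400),interpolation=3))
cv2.imwrite("pics/pre.png",np.hstack(im))
```

```text
8.175 [ 512.21181419 -195.14317899  189.34469628] [ 7.71983112e-01 -3.04445523e+00 -1.05550803e-03] [-3.85029846e-01  3.14756580e-01  1.70315472e+00  8.48848127e-05
  1.12471268e+00 -2.45253487e+00]
```

View pics/pre.png

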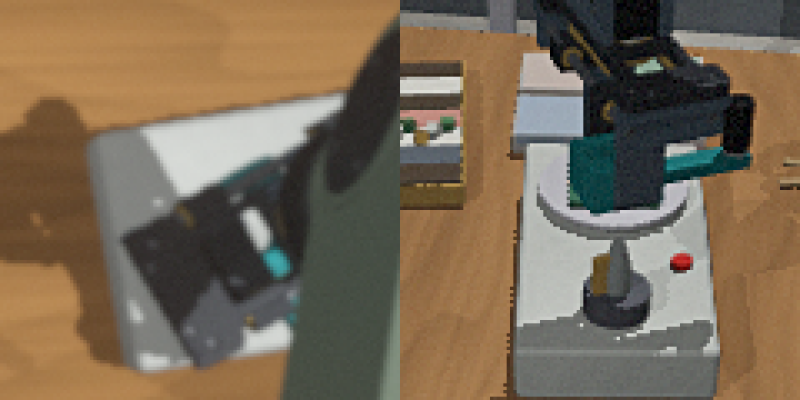

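The side view shows the crank level above the shaft, with the key and keyway on the same side. The yaw is 28.5° as wanted. Lowering slowly now.

servo_tool --steps '[{"dp": [0,0,-0.04],"rotation": [0,0,0]},{"dp": [0,0,-0.08],"rotation": [0,0,0]},{"dp": [0,0,-0.11],"rotation": [0,0,0]},{"dp": [0,0,-0.14],"rotation": [0,0,0]},{"dp": [0,0,-0.155],"rotation": [0,0,0]},{"dp": [0,0,-0.17],"rotation": [0,0,0]},{"dp": [0,0,-0.18],"rotation": [0,0,0]}]'

```text
time_s: 9.15
tool_pos: [512.6, -195.3, 135.7]
ee_rot: [-0.773, 3.045, -0.0]
ft_force: [-0.3, 0.1, -1.5]
grip_width: 0.551
grasp_force: 35.0
```

servo_tool --steps '[{"dp": [0,0,-0.01],"rotation": [0,0,0]},{"dp": [0,0,-0.02],"rotation": [0,0,0]},{"dp": [0,0,-0.03],"rotation": [0,0,0]},{"dp": [0,0,-0.04],"rotation": [0,0,0]}]'

```text
time_s: 9.65
tool_pos: [512.5, -195.3, 123.6]
ee_rot: [-0.773, 3.045, 0.0]
ft_force: [-0.3, 0.2, -2.4]
grip_width: 0.548
grasp_force: 35.0
```

Run:
```python
from h import *
o=observe();print(o["time_s"],o["tool_pos"],o["ft_force"],o["moment"])
c=capture("side");W=world(c);hsv=cv2.cvtColor(c["image"],cv2.COLOR_RGB2HSV)
m=(np.hypot(W[...,0]-512,W[...,1]+195)<130)&(hsv[...,0]>80)&(hsv[...,0]<107)&(hsv[...,1]>90)&(W[...,2]>90)
P=W[m]-[512.3,-195.3,0];a=np.radians(28.5);X=P[:,0]*np.cos(a)+P[:,1]*np.sin(a);Y=-P[:,0]*np.sin(a)+P[:,1]*np.cos(a)
for lo in range(-90,40,10):
    s=(X>lo)&(X<=lo+10)
    if s.sum()>3: print(lo,s.sum(),np.percentile(P[s,2],[3,97]).round(1),np.percentile(Y[s],[3,97]).round(1))
print(X.max())
cv2.imwrite("pics/s3.png",cv2.resize(c["image"][110:210,250:370,::-1],(600,500),interpolation=3))
```

```text
9.65 [ 512.4784581  -195.31635748  123.61714574] [-0.31144617  0.17516025 -2.37776723] [ 0.10879328 -0.10857     0.00633412]
-90 17 [101.9 138. ] [-4.5 10.8]
-80 27 [ 99.5 111. ] [-8.8  9.6]
-70 24 [101.3 111.3] [-8.7 10.5]
-60 25 [101.6 112. ] [-8.  11.1]
-50 30 [100.8 111.1] [-9.2 10.8]
-40 30 [100.9 224.2] [-7.8 86.5]
-30 6 [121.3 314. ] [21.8 88.8]
-20 33 [104.6 287.5] [11.7 89.9]
-10 21 [111.2 315.1] [12.2 54.7]
0 37 [109.9 311.9] [-22.7  74.6]
10 85 [103.4 296.7] [-29.3  85.2]
20 121 [ 98.5 311.4] [-46.8  81.8]
30 159 [ 97.6 432. ] [-75.2  74.3]
61.7063316902834
```

View pics/s3.png

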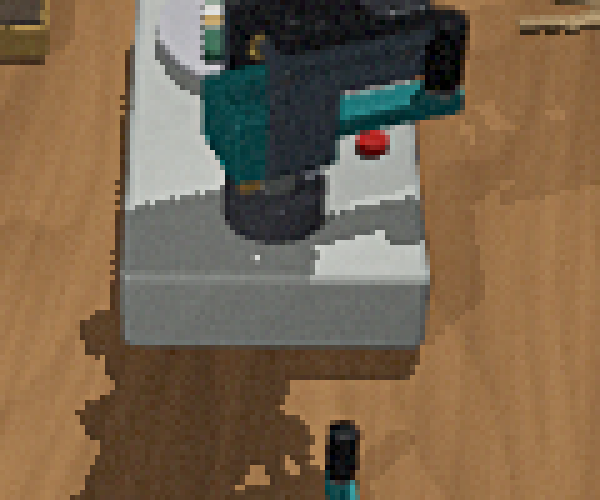

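The crank is level. Its underside is at about 94 mm, so it is already 10 mm below the key's top with no contact force. The key has entered the slot, so I'll continue down.

servo_tool --steps '[{"dp": [0,0,-0.015],"rotation": [0,0,0]},{"dp": [0,0,-0.03],"rotation": [0,0,0]},{"dp": [0,0,-0.045],"rotation": [0,0,0]},{"dp": [0,0,-0.058],"rotation": [0,0,0]},{"dp": [0,0,-0.068],"rotation": [0,0,0]},{"dp": [0,0,-0.074],"rotation": [0,0,0]},{"dp": [0,0,-0.074],"rotation": [0,0,0]}]'

```text
time_s: 10.58
tool_pos: [512.4, -195.3, 101.5]
ee_rot: [0.773, -3.045, -0.0]
ft_force: [0.9, 0.9, -3.0]
grip_width: 0.545
grasp_force: 35.0
```

servo_tool --steps '[{"dp": [0,0,-0.003],"rotation": [0,0,0]},{"dp": [0,0,-0.005],"rotation": [0,0,0]},{"dp": [0,0,-0.005],"rotation": [0,0,0]}]'

```text
time_s: 10.95
tool_pos: [512.5, -195.3, 100.1]
ee_rot: [-0.773, 3.045, 0.0]
ft_force: [0.4, 0.5, -1.6]
grip_width: 0.548
grasp_force: 35.0
```

servo_tool --steps '[{"dp": [0,0,-0.003],"rotation": [0,0,0]},{"dp": [0,0,-0.003],"rotation": [0,0,0]}]'

```text
time_s: 11.2
tool_pos: [512.5, -195.3, 100.1]
ee_rot: [-0.773, 3.045, -0.0]
ft_force: [-1.9, 0.4, 5.2]
grip_width: 0.549
grasp_force: 35.0
```

It has contact on the collar: z stopped and there is 5 N upward. Releasing and retreating straight up.

servo_tool --steps '[{"dp": [0,0,0],"rotation": [0,0,0]},{"dp": [0,0,0],"rotation": [0,0,0]},{"dp": [0,0,0],"rotation": [0,0,0]},{"dp": [0,0,0],"rotation": [0,0,0]},{"dp": [0,0,0],"rotation": [0,0,0]},{"dp": [0,0,0.04],"rotation": [0,0,0]},{"dp": [0,0,0.12],"rotation": [0,0,0]},{"dp": [0,0,0.24],"rotation": [0,0,0]},{"dp": [0,0,0.36],"rotation": [0,0,0]},{"dp": [0,0,0.46],"rotation": [0,0,0]},{"dp": [0,0,0.5],"rotation": [0,0,0]},{"dp": [0,0,0.5],"rotation": [0,0,0]}]' --grip -1

```text
time_s: 12.7
tool_pos: [512.6, -195.4, 249.8]
ee_rot: [-0.773, 3.044, -0.001]
ft_force: [-0.7, 0.2, -0.6]
grip_width: 1.0
grasp_force: 0.0
```

Run:
```python
from h import *
o=observe();print(o["time_s"],o["tool_pos"],o["ft_force"],o["grip_width"])
c=capture("side");W=world(c);hsv=cv2.cvtColor(c["image"],cv2.COLOR_RGB2HSV)
m=(np.hypot(W[...,0]-512,W[...,1]+195)<110)&(hsv[...,0]>80)&(hsv[...,0]<107)&(hsv[...,1]>90)&(W[...,2]>65)&(W[...,2]<125)
P=W[m]-[512.3,-195.3,0];a=np.radians(28.5);X=P[:,0]*np.cos(a)+P[:,1]*np.sin(a)
for lo in range(-90,40,10):
    s=(X>lo)&(X<=lo+10)
    if s.sum()>3: print(lo,s.sum(),np.percentile(P[s,2],[3,97]).round(1))
cv2.imwrite("pics/s4.png",cv2.resize(c["image"][110:210,250:370,::-1],(600,500),interpolation=3))
```

```text
12.7 [ 512.58950703 -195.35844931  249.77716388] [-0.71027434  0.20511415 -0.56699502] 0.9999531319761832
-90 22 [ 76.3 121.5]
-80 24 [77.6 97.9]
-70 27 [78.1 87.8]
-60 24 [76.8 88.8]
-50 28 [75.7 87.6]
-40 20 [76.8 87.9]
-30 17 [ 75.  107.5]
-20 89 [ 74.9 107.8]
-10 57 [ 73.1 106.9]
0 67 [ 72.3 107.3]
10 70 [ 72.6 107.2]
20 77 [ 73.7 107.7]
30 102 [ 72.7 107.7]
```

View pics/s4.png

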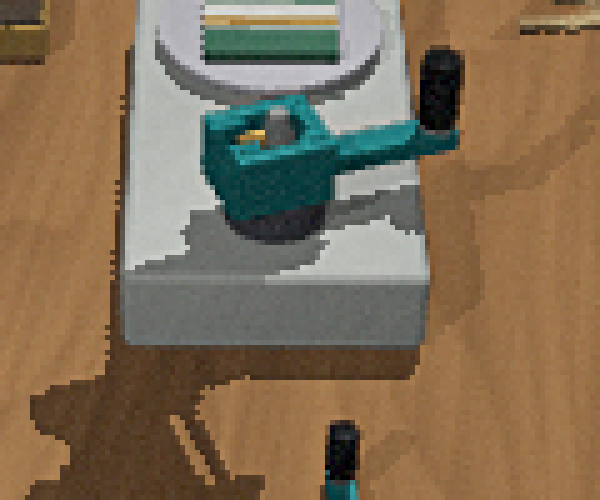

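The crank sits on the collar with its hub top at about 107 mm (106 expected). Its arm top is level at about 88 mm, the key is in the slot, and the gripper is clear. Handing in.

```bash
python3 -c "from cell import job_done; print(job_done())"
```

```text
the job is handed in; nothing more can be done
None
```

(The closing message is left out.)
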